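# Put the specimen-cutting dies back on their storage pads

### The job

Test pieces have been cut and the four cutting dies are still standing on the cutting board: put each one away on the white pad painted with its own shape and colour, upright on its cutting edge, centred on the silhouette and lined up with it. The edges chip easily, so set each die down gently without dropping it or tipping it over, and leave the sample tin and the hardness gauge where they are.

Things in the scene. Friction and masses are not known exactly. Their poses are not given: they have to be found in the camera images.
- dumbbell_long_die: Loose steel cutting die, 0.24-0.53 kg, standing on its edge on the cutting board (top 4 mm above the bench). Back plate from above: blue, dumbbell 104 long: ends 26 long, 30 wide, waist 13 wide (mm). Origin: centre of the underside; z up, x along its length. Plate top 30 mm above the origin; a bare steel shank, 20 along x, 16 along y, rises at the middle to 75 mm: grip it across its 16 mm flats.
- dumbbell_short_die: Loose steel cutting die, 0.24-0.53 kg, standing on its edge on the cutting board (top 4 mm above the bench). Back plate from above: yellow, dumbbell 76 long: ends 18 long, 21 wide, waist 10 wide (mm). Origin: centre of the underside; z up, x along its length. Plate top 30 mm above the origin; a bare steel shank, 20 along x, 16 along y, rises at the middle to 75 mm: grip it across its 16 mm flats.
- strip_die: Loose steel cutting die, 0.24-0.53 kg, standing on its edge on the cutting board (top 4 mm above the bench). Back plate from above: green, a plain straight strip 84 long and 20 wide (mm). Origin: centre of the underside; z up, x along its length. Plate top 30 mm above the origin; a bare steel shank, 20 along x, 16 along y, rises at the middle to 75 mm: grip it across its 16 mm flats.
- disc_die: Loose steel cutting die, 0.24-0.53 kg, standing on its edge on the cutting board (top 4 mm above the bench). Back plate from above: red, a round disc 50 in diameter (mm). Origin: centre of the underside; z up, x along its length. Plate top 30 mm above the origin; a bare steel shank, 20 along x, 16 along y, rises at the middle to 75 mm: grip it across its 16 mm flats.
- dumbbell_long_pad: White plastic storage pad, 120 x 54 x 6 mm, fixed on the bench, with a black-edged silhouette at its centre: long blue dumbbell (104 x 30) mm. Origin: centre of the pad's underside, at bench level; the top is 6 mm higher; z up, x along the pad's and silhouette's length. The silhouette is the same turned by half a turn.
- dumbbell_short_pad: White plastic storage pad, 120 x 54 x 6 mm, fixed on the bench, with a black-edged silhouette at its centre: short yellow dumbbell (76 x 21) mm. Origin: centre of the pad's underside, at bench level; the top is 6 mm higher; z up, x along the pad's and silhouette's length. The silhouette is the same turned by half a turn.
- strip_pad: White plastic storage pad, 120 x 54 x 6 mm, fixed on the bench, with a black-edged silhouette at its centre: straight green strip (84 x 20) mm. Origin: centre of the pad's underside, at bench level; the top is 6 mm higher; z up, x along the pad's and silhouette's length. The silhouette is the same turned by half a turn.
- disc_pad: White plastic storage pad, 120 x 54 x 6 mm, fixed on the bench, with a black-edged silhouette at its centre: red disc (50 diameter) mm. Origin: centre of the pad's underside, at bench level; the top is 6 mm higher; z up, x along the pad's and silhouette's length. A disc has no length: its die may stand turned any way.
- sample_tin: Bystander: small loose round aluminium tin with a brass lid, 40 mm diameter, 36 mm high, standing among the pads. Origin: centre of its underside.
- hardness_gauge: Bystander: loose pocket hardness gauge lying on its back on the cutting board among the dies: black round case 44 mm in diameter with a white dial, steel foot to one side (54 mm overall), 26 mm high. Origin: centre of the case's underside; x towards the steel foot.
There are look-alikes about, which are no part of the job. Leave any blue or yellow look-alike of the disc_die alone.

How it is judged:
By the outcome, as a careful person would: the job done as asked, in the order asked, and still so for the second after the job is handed in, with the robot touching nothing.
It also fails if it takes over 102 s, if anything falls off the work surface, if the arm or the gripper's body presses on something with over 40 N, if the wrist force passes 120 N, or if a joint passes its speed limit or range.

### The arm

A 6-joint arm with a two-finger parallel gripper is mounted at the origin on the work surface. World frame = base frame: x ahead of the robot, y to its left, z up, the work surface at z = 0. Lengths are in m, angles in rad, forces in N, time in s.
With the tool pointing down it reaches from about 0.35 to 0.975 m from the base axis. Payload 4.9 kg.
Tool frame: the origin (TCP) lies at the very end of the fingers, on their centre line; the grasp point (between the pads) lies 19 mm behind it (ctrl.grasp_offset is the distance from the TCP to the grasp point, in m); z points along the fingers, y is the line along which they close (so a half turn about z gives the same grasp; the last joint's range is limited). The gripper opens to 85 mm and grips with 20 to 120 N. Pads are 22 mm wide; open, the fingers measure 114 mm over their backs; the gripper's body (76 mm by 85 mm) begins 54 mm behind the grasp point. The pads swing forward as they close: fully open they stand 13 mm farther back than shut.
Start: joints at [1.014, 0.053, 1.613, -0, 1.476, -0.119], TCP at [0.265, 0.566, 0.231] pointing down, gripper open.
Joint ranges: [-3.01, 3.01], [-1.01, 2.22], [0.06, 2.58], [-1.02, 4.17], [0.09, 2.62], [-3.14, 3.14]. Speed limits (rad/s): [2.57, 2.57, 3.14, 3.14, 3.14, 3.14].

### API

Orientations are given as a rotation vector (axis times angle).
In Python, from station import ctrl, optics gives the robot as it stands.
- The arm moves only by the shell command python3 -m handwheel 'ROWS' [OPENING] [FORCE]. ROWS is JSON, a list of rows, each an object of numbers: "tx", "ty", "tz": the shift along the tool's x, y, z in mm; "roll": the turn about the tool's z in rad. A call has 1 to 12 rows; each row shifts and turns the commanded pose from where the row before left it, along the tool's axes as they then stand; what a row does not reach is not made up. A row lasts 1/12 s, in which the tool goes at most 41.7 mm and 7.16 degrees, less where a joint would pass 70% of its speed; a pose out of reach is approached as far as the arm can. A call with a gripper value outside its range is refused whole. OPENING is the finger opening in mm, from 0 to 85.4, set as the call begins (- or left out, the last holds). The fingers move at their own pace and stop on an object; FORCE is the grip in N (left out, the last holds). Time passes only in rows, so rows that do not move let the fingers close. It gives the time, the measured TCP pose, the force, the opening and the grip force at its end, in the units of the state.
- ctrl.get_obs(): the state, without advancing time (a new reading comes with each control period).
- optics.get_image(name): name is "scene" or "top" or "wrist"; returns (picture, depth): 400x640x3 uint8, red, green, blue; 400x640 float32, m along the optical axis (not along the pixel's ray), 0 where there is no reading.
- optics.camera_params(name): a dict with "mtx" (3x3 intrinsics, pixels), "extrinsics" (4x4, takes a point from camera to world coordinates); the wrist camera has in their place "tool_from_camera" (4x4, takes a point from camera to tool coordinates, whose origin is the TCP and whose axes are the flange's). Camera axes: x right, y down, z forward; pixel columns grow to the right and rows downward; lengths in m; the calibration is good to about 2 mm. A picture is of the moment at which its call begins: read the wrist's pose just before it. camera_params takes no time and is no camera call.
- ctrl.finish_job(): hands the job in; it is judged then, once.
The state is a dict: "t": time; "q": joint angles; "dq": joint speeds; "effort": joint torques, N m; "tool_pos": TCP position; "tool_rot": TCP orientation; "contact_force": force on the tool from outside, world axes, zero at the start; "wrist_torque": the same for the moment, N m; "opening": finger opening in m; "grip_force": force on a finger pad.
Only numpy, scipy, OpenCV 4.12 (cv2) and the standard library are available. Lean on these libraries where they do the work, as an engineer would, in place of code of your own. Each camera call takes 0.05 s, during which the arm holds its last target. There are 200 camera calls.

## Working session

There is one attempt and no reset: what is moved stays moved. The work goes in short steps, Python scripts to look and compute and a shell command to move; the robot and the scene stay as the last step left them, time stands still between calls to the robot, and variables do not carry over. Pictures are saved under pics/ and viewed, at most 16 in all, crops included, and the job is handed in when it is done.

```bash
ls; mkdir -p pics; cat > h.py <<'E'
import numpy as np, cv2
from station import ctrl, optics
def save(im,n): cv2.imwrite('pics/'+n,cv2.cvtColor(im,cv2.COLOR_RGB2BGR))
E
python3 - <<'E'
from h import *
for n in ('top','scene'):
    im,d=optics.get_image(n); np.savez('pics/%s0.npz'%n,im=im,d=d); save(im,n+'0.png')
    p=optics.camera_params(n); print(n,p['mtx'].round(1).tolist(),p['extrinsics'].round(4).tolist())
print(optics.camera_params('wrist')); print(ctrl.get_obs())
E
```

```text
pics
top [[386.4, 0.0, 322.9], [0.0, 386.4, 197.6], [0.0, 0.0, 1.0]] [[-0.0123, -0.9963, 0.0846, 0.3532], [-0.9999, 0.013, 0.0073, -0.0128], [-0.0083, -0.0845, -0.9964, 0.9238], [0.0, 0.0, 0.0, 1.0]]
scene [[426.0, 0.0, 314.6], [0.0, 426.0, 191.8], [0.0, 0.0, 1.0]] [[-0.4707, 0.6947, -0.5438, 0.9796], [0.8822, 0.3628, -0.3002, 0.3058], [-0.0112, -0.6211, -0.7837, 0.856], [0.0, 0.0, 0.0, 1.0]]
{'mtx': array([[303.74923113,   0.        , 319.63733578],
       [  0.        , 303.74923113, 196.68769716],
       [  0.        ,   0.        ,   1.        ]]), 'tool_from_camera': array([[ 8.19660086e-04, -9.54112109e-01, -2.99448513e-01,
         7.65172238e-02],
       [ 9.99999645e-01,  7.24102185e-04,  4.30074377e-04,
        -1.45263210e-04],
       [-1.93507848e-04, -2.99448760e-01,  9.54112364e-01,
        -1.41713946e-01],
       [ 0.00000000e+00,  0.00000000e+00,  0.00000000e+00,
         1.00000000e+00]])}
{'t': 0.1, 'q': array([ 1.01400746e+00,  5.33123945e-02,  1.61413154e+00,  6.82770111e-06,
        1.47597793e+00, -1.19000453e-01]), 'dq': array([-0.00081179, -0.00095543, -0.00106252,  0.00110354, -0.00016761,
       -0.00282082]), 'effort': array([ 1.67786739e-04, -3.94903135e+01, -3.71363461e+01, -1.39965464e-04,
        3.94084389e-03, -2.18714229e-05]), 'tool_pos': array([0.26466827, 0.56559085, 0.23018761]), 'tool_rot': array([-6.82065615e-01, -3.06602897e+00,  2.70678075e-03]), 'contact_force': array([-0.81521722,  0.27300869,  0.07150988]), 'wrist_torque': array([-0.03137609, -0.04321254,  0.04095335]), 'grip_force': 0.0, 'opening': 0.0854468394997072}
```

View pics/top0.png

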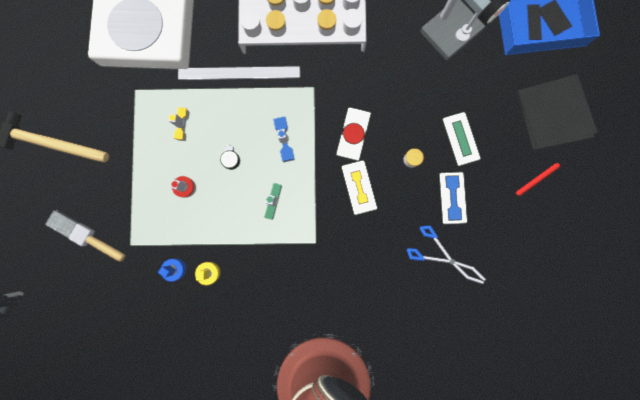

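View pics/scene0.png

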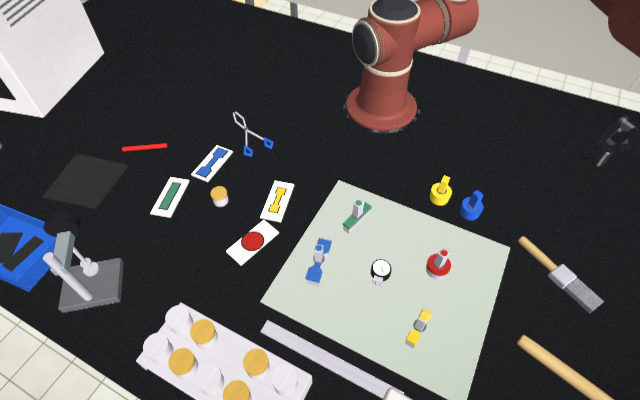

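The dies are on the board, at top-view pixels blue (283,138), yellow (179,123), green (273,200) and red (183,187). The pads are red (353,133), yellow (359,187), green (461,138) and blue (453,197), with the tin at (414,158) and the gauge at (229,159). Two things off the board, at (172,270) and (207,273), are the blue and yellow disc look-alikes. The red disc on the board is the real disc_die.

```bash
cat >> h.py <<'E'
from scipy.spatial.transform import Rotation as R
HUE={'red':[(0,8),(172,180)],'yellow':[(20,35)],'green':[(55,90)],'blue':[(100,125)]}
def cam(name,o=None):
    p=optics.camera_params(name)
    if name!='wrist': return p['mtx'],p['extrinsics']
    T=np.eye(4);T[:3,:3]=R.from_rotvec(o['tool_rot']).as_matrix();T[:3,3]=o['tool_pos']
    return p['mtx'],T@p['tool_from_camera']
def rays(uv,K,E,z):
    uv=np.asarray(uv,float).reshape(-1,2)
    d=np.c_[(uv-K[[0,1],[2,2]])/K[0,0],np.ones(len(uv))]@E[:3,:3].T
    return (E[:3,3]+d*((z-E[2,3])/d[:,2])[:,None])[:,:2]
def cloud(dep,K,E):
    v,u=np.mgrid[:dep.shape[0],:dep.shape[1]]
    c=np.dstack([(u-K[0,2])/K[0,0]*dep,(v-K[1,2])/K[0,0]*dep,dep])
    return c@E[:3,:3].T+E[:3,3]
def rect(P):
    (c,s,_)=r=cv2.minAreaRect((P*1000).astype(np.float32)); b=cv2.boxPoints(r)
    e=[b[1]-b[0],b[2]-b[1]]; e=max(e,key=np.linalg.norm)
    return np.array(c).round(1),round(float(np.degrees(np.arctan2(e[1],e[0]))%180),1),sorted(np.round(s,1))[::-1]
def cmask(im,col):
    hsv=cv2.cvtColor(im,cv2.COLOR_RGB2HSV); m=np.zeros(hsv.shape[:2],np.uint8)
    for a,b in HUE[col]: m|=cv2.inRange(hsv,(a,100,50),(b,255,255))
    return m
def blobs(im,col,amin=60):
    m=cmask(im,col); n,l,st,c=cv2.connectedComponentsWithStats(m)
    return [(l==i) for i in range(1,n) if st[i,4]>amin]
E
python3 - <<'E'
from h import *
z=np.load('pics/top0.npz');im,d=z['im'],z['d'];K,E=cam('top');W=cloud(d,K,E)
for col in HUE:
  for b in blobs(im,col,40):
    v,u=np.nonzero(b); h=np.median(W[b][:,2])
    zz=.034 if h>.02 else .006
    r=rect(rays(np.c_[u,v],K,E,zz)); print(col,(u.mean().round(),v.mean().round()),len(u),'h%.3f'%h,r)
m=(W[...,2]>.06)&(W[...,2]<.1)&(abs(W[...,0]-.5)<.2)&(abs(W[...,1]-.2)<.35)
n,l,st,c=cv2.connectedComponentsWithStats(m.astype(np.uint8))
for i in range(1,n):
  if st[i,4]>8:
    v,u=np.nonzero(l==i);print('shank',c[i].round(),st[i,4],rect(rays(np.c_[u,v],K,E,.079)))
E
```

```text
red (np.float64(353.0), np.float64(133.0)) 341 h0.007 (array([586.9, -81.5]), 107.2, [np.float64(49.0), np.float64(48.9)])
red (np.float64(538.0), np.float64(179.0)) 361 h0.010 (array([ 469.6, -518.3]), 124.4, [np.float64(129.5), np.float64(16.1)])
red (np.float64(185.0), np.float64(187.0)) 227 h0.034 (array([458.8, 318. ]), 161.0, [np.float64(47.6), np.float64(45.9)])
red (np.float64(320.0), np.float64(367.0)) 3532 h0.016 (array([37.6, -1.1]), 89.5, [np.float64(210.9), np.float64(135.6)])
red (np.float64(307.0), np.float64(395.0)) 130 h0.240 (array([-7.5, 35.5]), 89.5, [np.float64(42.1), np.float64(21.3)])
yellow (np.float64(276.0), np.float64(2.0)) 60 h0.090 (array([904.9, 102.6]), 89.0, [np.float64(36.3), np.float64(10.1)])
yellow (np.float64(326.0), np.float64(1.0)) 49 h0.090 (array([902.8, -19.5]), 89.0, [np.float64(33.8), np.float64(10.1)])
yellow (np.float64(326.0), np.float64(19.0)) 293 h0.091 (array([859.9, -20.2]), 179.1, [np.float64(50.3), np.float64(40.9)])
yellow (np.float64(275.0), np.float64(20.0)) 295 h0.091 (array([860.1, 102.9]), 25.4, [np.float64(49.5), np.float64(
[... 1541 characters left out ...]
t64(231.0)) 177 h0.007 (array([ 346.1, -253. ]), 32.0, [np.float64(44.4), np.float64(29.7)])
blue (np.float64(414.0), np.float64(254.0)) 176 h0.007 (array([ 296.6, -220.8]), 89.3, [np.float64(41.8), np.float64(30.3)])
blue (np.float64(172.0), np.float64(269.0)) 513 h0.031 (array([269.3, 338.6]), 135.8, [np.float64(58.5), np.float64(55.7)])
shank [173. 118.] 102 (array([608.4, 327.1]), 179.2, [np.float64(22.9), np.float64(22.8)])
shank [281. 134.] 79 (array([567.9,  84.9]), 13.6, [np.float64(24.2), np.float64(16.2)])
shank [176. 184.] 97 (array([458.8, 318.3]), 66.2, [np.float64(23.4), np.float64(20.2)])
shank [270. 199.] 77 (array([422.8, 110.4]), 165.3, [np.float64(19.7), np.float64(18.3)])
```

```bash
cat >> h.py <<'E'
def yaw(o=None):
    m=R.from_rotvec((o or ctrl.get_obs())['tool_rot']).as_matrix(); return np.degrees(np.arctan2(m[1,0],m[0,0]))
def go(x,y,z,yw):
    "remaining move to TCP (mm) and tool-x heading (deg): roll first, then shifts"
    o=ctrl.get_obs(); dy=(yw-yaw(o)+90)%180-90
    a=np.radians(yaw(o)+dy); d=np.array([x,y])-o['tool_pos'][:2]*1000
    print('t%.1f roll %.3f  then tx %.1f ty %.1f tz %.1f'%(o['t'],-np.radians(dy),d@[np.cos(a),np.sin(a)],d@[np.sin(a),-np.cos(a)],o['tool_pos'][2]*1000-z))
E
python3 -c "
from h import *
go(423,110,170,165.5)
m=R.from_rotvec(ctrl.get_obs()['tool_rot']).as_matrix();print(m.round(3))"
```

```text
t0.1 roll -0.185  then tx -267.4 ty -401.4 tz 60.2
[[-0.906  0.424 -0.001]
 [ 0.424  0.906 -0.002]
 [ 0.    -0.002 -1.   ]]
```

```bash
python3 -m handwheel '[{"roll":-0.093},{"roll":-0.092},{"tx":-22,"ty":-33},{"tx":-22,"ty":-33},{"tx":-22,"ty":-33},{"tx":-22,"ty":-33},{"tx":-22,"ty":-33},{"tx":-22,"ty":-33},{"tx":-22,"ty":-33},{"tx":-22,"ty":-33},{"tx":-22,"ty":-33},{"tx":-22,"ty":-33}]' 50 60 && python3 -c "
from h import *
go(423,110,170,165.5)"
```

```text
$[0]: bad value
```

```bash
python3 -m handwheel '[{"tx":0,"ty":0,"tz":0,"roll":-0.093},{"tx":0,"ty":0,"tz":0,"roll":-0.092},{"tx":-22,"ty":-33,"tz":0,"roll":0},{"tx":-22,"ty":-33,"tz":0,"roll":0},{"tx":-22,"ty":-33,"tz":0,"roll":0},{"tx":-22,"ty":-33,"tz":0,"roll":0},{"tx":-22,"ty":-33,"tz":0,"roll":0},{"tx":-22,"ty":-33,"tz":0,"roll":0},{"tx":-22,"ty":-33,"tz":0,"roll":0},{"tx":-22,"ty":-33,"tz":0,"roll":0},{"tx":-22,"ty":-33,"tz":0,"roll":0},{"tx":-22,"ty":-33,"tz":0,"roll":0}]' 50 60 && python3 -c "
from h import *
go(423,110,170,165.5)"
```

```text
t: 1.1
tool_pos: [0.3953, 0.1897, 0.2309]
tool_rot: [-0.395, -3.117, 0.0]
contact_force: [0.0, -0.5, -0.1]
opening: 0.0499
grip_force: 0.0
t1.1 roll 0.001  then tx -46.8 ty -70.2 tz 60.9
```

```bash
python3 -m handwheel '[{"tx":-16,"ty":-24,"tz":20,"roll":0},{"tx":-16,"ty":-23,"tz":20,"roll":0},{"tx":-15,"ty":-23,"tz":21,"roll":0},{"tx":0,"ty":0,"tz":0,"roll":0},{"tx":0,"ty":0,"tz":0,"roll":0}]' && cat >> h.py <<'E'
def wlook(name,col,z,xy,rad=70,view=True):
    "colour blobs near xy (mm) cast on height z -> union rectangle; shank top from depth"
    o=ctrl.get_obs(); im,d=optics.get_image('wrist'); K,E=cam('wrist',o); W=cloud(d,K,E)
    if view: save(im,name)
    v,u=np.nonzero(cmask(im,col)); P=rays(np.c_[u,v],K,E,z); k=np.linalg.norm(P*1000-xy,axis=1)<rad
    k&=abs(W[v,u,2]-z)<.012
    m=np.zeros(im.shape[:2],np.uint8); m[v[k],u[k]]=1
    n,l,st,c=cv2.connectedComponentsWithStats(m); Q=[]
    for i in range(1,n):
        if st[i,4]>80:
            vv,uu=np.nonzero(l==i); Q.append(rays(np.c_[uu,vv],K,E,z)); print(' part',c[i].round(),st[i,4],rect(Q[-1]))
    r=rect(np.vstack(Q)); print('plate',r)
    s=(abs(W[...,2]-.079)<.006)&(np.linalg.norm(W[...,:2]*1000-xy,axis=2)<40)
    v,u=np.nonzero(s); v2=v
    if len(u)>50: print('shank',(u.mean().round(),v.mean().round()),len(u),'z%.4f'%np.median(W[s][:,2]),rect(rays(np.c_[u,v],K,E,np.median(W[s][:,2]))))
    return r
E
python3 -c "
from h import *
wlook('w1.png','green',.034,[423,110]);go(423,110,42,165.5)"
```

```text
t: 1.52
tool_pos: [0.4224, 0.1109, 0.1684]
tool_rot: [-0.4, -3.112, 0.001]
contact_force: [-0.6, -0.2, 0.1]
opening: 0.0499
grip_force: 0.0
 part [323. 160.] 616 (array([399.8, 119.3]), 165.4, [np.float64(32.5), np.float64(17.8)])
 part [322. 221.] 251 (array([456.8, 104.1]), 75.4, [np.float64(17.7), np.float64(13.6)])
plate (array([423.8, 113. ]), 165.0, [np.float64(82.2), np.float64(17.8)])
shank (np.float64(322.0), np.float64(201.0)) 485 z0.0783 (array([422.4, 112.3]), 165.4, [np.float64(20.3), np.float64(15.4)])
t1.6 roll -0.001  then tx -0.4 ty -1.7 tz 127.8
```

View pics/w1.png

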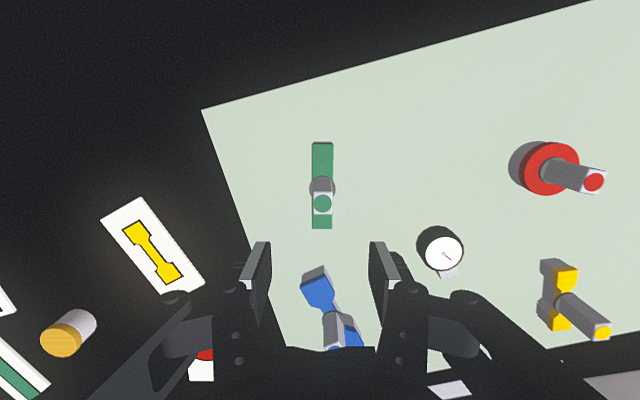

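The picture shows the green die at (322,185) with its shank at (322,201), between the fingers, and the sizes and heights agree with the given ones. I'll descend and grip it.

```bash
python3 -m handwheel '[{"tx":0,"ty":0,"tz":38,"roll":0},{"tx":0,"ty":0,"tz":38,"roll":0},{"tx":0,"ty":0,"tz":36,"roll":0},{"tx":0,"ty":0,"tz":12,"roll":0},{"tx":0,"ty":0,"tz":0,"roll":0},{"tx":0,"ty":0,"tz":0,"roll":0}]' && python3 -m handwheel '[{"tx":0,"ty":0,"tz":0,"roll":0},{"tx":0,"ty":0,"tz":0,"roll":0},{"tx":0,"ty":0,"tz":0,"roll":0},{"tx":0,"ty":0,"tz":0,"roll":0},{"tx":0,"ty":0,"tz":0,"roll":0},{"tx":0,"ty":0,"tz":0,"roll":0}]' 8 70
python3 -c "
from h import *
o=ctrl.get_obs();print(yaw(o))"
```

```text
t: 2.07
tool_pos: [0.4237, 0.113, 0.0469]
tool_rot: [0.393, 3.117, 0.0]
contact_force: [-0.1, 0.2, 0.5]
opening: 0.0497
grip_force: 0.0
t: 2.57
tool_pos: [0.4253, 0.1122, 0.0487]
tool_rot: [0.396, 3.113, 0.002]
contact_force: [-1.1, -0.2, 7.0]
opening: 0.0145
grip_force: 69.5
165.5134037486578
```

```bash
python3 -m handwheel '[{"tx":0,"ty":0,"tz":-10,"roll":0},{"tx":0,"ty":0,"tz":-30,"roll":0},{"tx":0,"ty":0,"tz":-40,"roll":0},{"tx":0,"ty":0,"tz":-20,"roll":0},{"tx":0,"ty":0,"tz":0,"roll":0},{"tx":0,"ty":0,"tz":0,"roll":0}]'
python3 -c "
from h import *
print(ctrl.get_obs()['tool_pos']);wlook('w2.png','green',.130,[423,112]);print(ctrl.get_obs()['tool_pos'])
go(571,-342,150,195.8)"
```

```text
t: 3.07
tool_pos: [0.4239, 0.112, 0.1473]
tool_rot: [0.396, 3.114, 0.001]
contact_force: [-0.8, 0.1, -3.8]
opening: 0.0151
grip_force: 69.1
[0.42385889 0.11199451 0.14728061]
 part [320. 195.] 1829 (array([398.8, 118.5]), 165.8, [np.float64(33.5), np.float64(19.2)])
plate (array([398.8, 118.5]), 165.8, [np.float64(33.5), np.float64(19.2)])
[0.42249417 0.11189011 0.14517644]
t3.1 roll -0.529  then tx -19.3 ty -477.2 tz -4.8
```

View pics/w2.png

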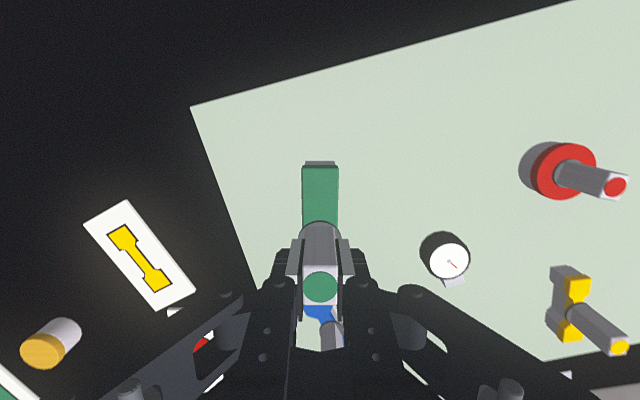

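The picture shows the green die held upright, with its shank at column 320, so there is no lateral bias in the wrist camera. Next I'll go beside the green pad and measure it.

```bash
python3 -m handwheel '[{"tx":0,"ty":0,"tz":-5,"roll":-0.106},{"tx":0,"ty":0,"tz":0,"roll":-0.106},{"tx":0,"ty":0,"tz":0,"roll":-0.106},{"tx":0,"ty":0,"tz":0,"roll":-0.106},{"tx":0,"ty":0,"tz":0,"roll":-0.105},{"tx":0,"ty":-20,"tz":0,"roll":0},{"tx":0,"ty":-35,"tz":0,"roll":0},{"tx":-4,"ty":-38,"tz":0,"roll":0},{"tx":-4,"ty":-38,"tz":0,"roll":0},{"tx":-4,"ty":-38,"tz":0,"roll":0},{"tx":-4,"ty":-38,"tz":0,"roll":0},{"tx":-4,"ty":-38,"tz":0,"roll":0}]' && python3 -m handwheel '[{"tx":0,"ty":-38,"tz":0,"roll":0},{"tx":0,"ty":-38,"tz":0,"roll":0},{"tx":0,"ty":-38,"tz":0,"roll":0},{"tx":0,"ty":-28,"tz":0,"roll":0},{"tx":0,"ty":-15,"tz":0,"roll":0},{"tx":0,"ty":0,"tz":0,"roll":0},{"tx":0,"ty":0,"tz":0,"roll":0},{"tx":0,"ty":0,"tz":0,"roll":0}]'
python3 -c "
from h import *
for c,p in (('green',[571,-342]),('yellow',[456,-93]),('red',[587,-82]),('blue',[428,-315])):
  print(c)
  try: wlook('w3.png',c,.006,p)
  except Exception as e: print(e)
  print(ctrl.get_obs()['tool_pos'])
go(571,-342,150,195.8)"
```

```text
t: 4.12
tool_pos: [0.5077, -0.1194, 0.1475]
tool_rot: [0.431, -3.106, -0.005]
contact_force: [0.5, 0.6, -3.7]
opening: 0.0147
grip_force: 69.2
t: 4.78
tool_pos: [0.5512, -0.2676, 0.1493]
tool_rot: [0.433, -3.109, -0.005]
contact_force: [-0.5, 0.6, -4.1]
opening: 0.0149
grip_force: 69.5
green
 part [242. 182.] 1699 (array([ 571.6, -339.7]), 15.8, [np.float64(83.1), np.float64(19.7)])
plate (array([ 571.6, -339.7]), 15.8, [np.float64(83.1), np.float64(19.7)])
[ 0.55147012 -0.2674711   0.14985144]
yellow
 part [530. 137.] 1461 (array([456.5, -91.1]), 13.5, [np.float64(76.6), np.float64(21.8)])
plate (array([456.5, -91.1]), 13.5, [np.float64(76.6), np.float64(21.8)])
[ 0.55173823 -0.26757629  0.15038558]
red
 part [481. 261.] 1608 (array([587.2, -79.9]), 158.6, [np.float64(50.5), np.float64(49.8)])
plate (array([587.2, -79.9]), 158.6, [np.float64(50.5), np.float64(49.8)])
[ 0.55194655 -0.26777616  0.15081174]
blue
 part [303.  55.] 2386 (array([ 440.1, -313.4]), 1.7, [np.float64(81.8), np.float64(30.6)])
plate (array([ 440.1, -313.4]), 1.7, [np.float64(81.8), np.float64(30.6)])
[ 0.55214083 -0.26799998  0.15114004]
t5.0 roll 0.002  then tx 2.0 ty -76.3 tz 1.1
```

View pics/w3.png

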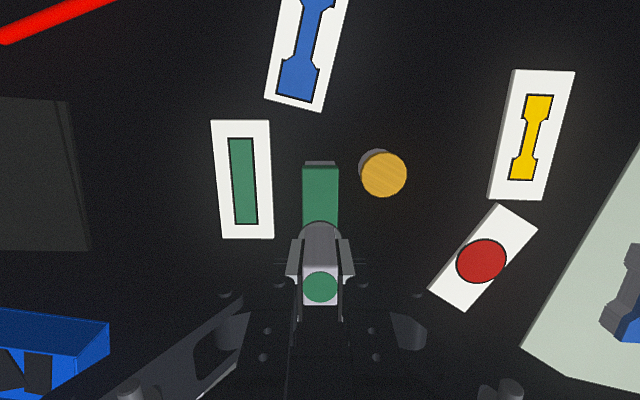

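The picture shows the green pad at (242,180), the yellow pad at (530,137), the red pad at (481,261), the blue pad at (303,55) and the tin at (383,173). Top and wrist measurements agree to about 2 mm in y. Now I'll go over the green pad.

```bash
python3 -m handwheel '[{"tx":0,"ty":-30,"tz":0,"roll":0},{"tx":0,"ty":-30,"tz":10,"roll":0},{"tx":0,"ty":-14,"tz":30,"roll":0},{"tx":0,"ty":0,"tz":30,"roll":0},{"tx":0,"ty":0,"tz":15,"roll":0},{"tx":0,"ty":0,"tz":0,"roll":0},{"tx":0,"ty":0,"tz":0,"roll":0},{"tx":0,"ty":0,"tz":0,"roll":0}]'
python3 -c "
from h import *
wlook('w4.png','green',.012,[572,-339])
go(572.4,-339.5,48,195.8)"
```

```text
t: 5.65
tool_pos: [0.5736, -0.3405, 0.0683]
tool_rot: [-0.434, 3.109, -0.003]
contact_force: [0.2, -0.6, -3.5]
opening: 0.0148
grip_force: 69.8
 part [322. 156.] 221 (array([ 533.8, -350.7]), 105.9, [np.float64(19.1), np.float64(6.6)])
plate (array([ 533.8, -350.7]), 105.9, [np.float64(19.1), np.float64(6.6)])
shank (np.float64(320.0), np.float64(248.0)) 955 z0.0796 (array([ 564.5, -343.1]), 105.2, [np.float64(42.8), np.float64(10.9)])
t5.7 roll 0.001  then tx 1.1 ty 1.8 tz 21.1
```

View pics/w4.png

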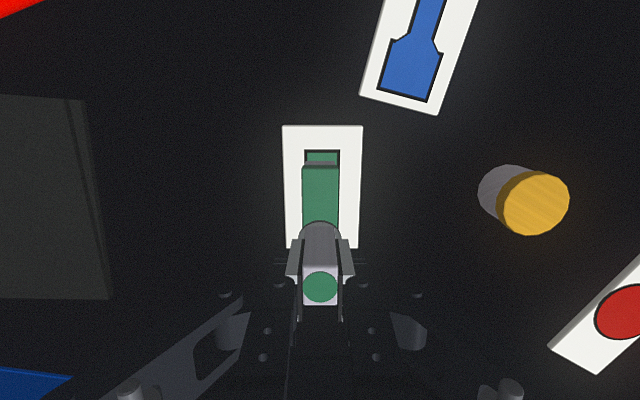

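The die sits at column 320 and the silhouette at 322.5, so I need about 1.7 mm in +y.

```bash
python3 -m handwheel '[{"tx":0.7,"ty":1.7,"tz":0,"roll":0},{"tx":0,"ty":0,"tz":10,"roll":0},{"tx":0,"ty":0,"tz":6,"roll":0},{"tx":0,"ty":0,"tz":1,"roll":0},{"tx":0,"ty":0,"tz":1,"roll":0},{"tx":0,"ty":0,"tz":0,"roll":0},{"tx":0,"ty":0,"tz":0,"roll":0}]'
python3 -m handwheel '[{"tx":0,"ty":0,"tz":0.7,"roll":0},{"tx":0,"ty":0,"tz":0.7,"roll":0},{"tx":0,"ty":0,"tz":0,"roll":0}]'
python3 -c "
from h import *
o=ctrl.get_obs()
im,d=optics.get_image('wrist');save(im[100:260,220:420].repeat(3,0).repeat(3,1),'w5.png')"
```

```text
t: 6.28
tool_pos: [0.5718, -0.3396, 0.0504]
tool_rot: [-0.432, 3.111, -0.001]
contact_force: [-2.7, 2.4, 7.5]
opening: 0.015
grip_force: 72.3
t: 6.53
tool_pos: [0.572, -0.3397, 0.0504]
tool_rot: [-0.433, 3.111, -0.001]
contact_force: [-6.1, 3.0, 13.1]
opening: 0.0151
grip_force: 73.3
```

View pics/w5.png

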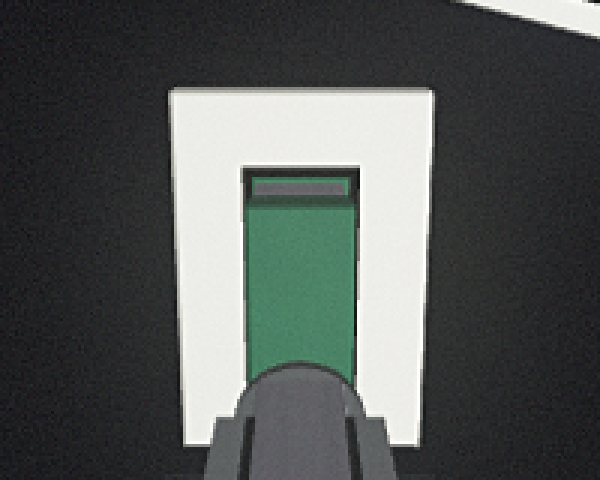

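```bash
python3 -m handwheel '[{"tx":0,"ty":0,"tz":-1,"roll":0},{"tx":0,"ty":0,"tz":0,"roll":0}]' && python3 -m handwheel '[{"tx":0,"ty":0,"tz":0,"roll":0},{"tx":0,"ty":0,"tz":0,"roll":0},{"tx":0,"ty":0,"tz":0,"roll":0},{"tx":0,"ty":0,"tz":-15,"roll":0},{"tx":0,"ty":0,"tz":-40,"roll":0},{"tx":0,"ty":0,"tz":-40,"roll":0},{"tx":0,"ty":0,"tz":-20,"roll":0},{"tx":0,"ty":0,"tz":0,"roll":0},{"tx":0,"ty":0,"tz":0,"roll":0}]' 50
python3 -c "
from h import *
wlook('w6.png','green',.036,[572,-339])
go(568,86,165,193)"
```

```text
t: 6.75
tool_pos: [0.572, -0.3396, 0.0504]
tool_rot: [-0.433, 3.111, -0.002]
contact_force: [-3.7, 2.3, 8.3]
opening: 0.015
grip_force: 72.5
t: 7.5
tool_pos: [0.5726, -0.34, 0.1665]
tool_rot: [-0.432, 3.108, -0.006]
contact_force: [0.5, -0.8, -0.4]
opening: 0.0501
grip_force: 0.0
 part [321. 156.] 689 (array([ 545.9, -346.9]), 15.9, [np.float64(31.8), np.float64(18.4)])
 part [321. 218.] 270 (array([ 602.7, -331.1]), 106.0, [np.float64(18.3), np.float64(13.4)])
plate (array([ 569.8, -340.1]), 15.4, [np.float64(81.7), np.float64(18.4)])
shank (np.float64(320.0), np.float64(198.0)) 523 z0.0803 (array([ 569.6, -340.9]), 16.5, [np.float64(20.8), np.float64(15.7)])
t7.5 roll 0.049  then tx -92.2 ty 415.1 tz -1.2
```

Green is placed within measurement noise (yaw 15.4–16.5° against 15.8°). Next is the blue long dumbbell.

```bash
python3 -m handwheel '[{"tx":0,"ty":0,"tz":0,"roll":0.04},{"tx":-8,"ty":38,"tz":0,"roll":0},{"tx":-8,"ty":38,"tz":0,"roll":0},{"tx":-8,"ty":38,"tz":0,"roll":0},{"tx":-8,"ty":38,"tz":0,"roll":0},{"tx":-8,"ty":38,"tz":0,"roll":0},{"tx":-8,"ty":38,"tz":0,"roll":0},{"tx":-8,"ty":38,"tz":0,"roll":0},{"tx":-8,"ty":38,"tz":0,"roll":0},{"tx":-8,"ty":38,"tz":0,"roll":0},{"tx":-8,"ty":38,"tz":0,"roll":0},{"tx":-8,"ty":35,"tz":0,"roll":0}]' && python3 -m handwheel '[{"tx":-4,"ty":0,"tz":0,"roll":0},{"tx":0,"ty":0,"tz":0,"roll":0},{"tx":0,"ty":0,"tz":0,"roll":0}]'
python3 -c "
from h import *
wlook('w7.png','blue',.034,[568.5,87])
go(568.5,87,45,193.6)"
```

```text
t: 8.55
tool_pos: [0.5578, 0.0871, 0.1606]
tool_rot: [0.37, -3.116, -0.001]
contact_force: [-0.3, 0.1, -0.3]
opening: 0.0502
grip_force: 0.0
t: 8.8
tool_pos: [0.5628, 0.0856, 0.1613]
tool_rot: [0.37, -3.117, 0.0]
contact_force: [0.6, 0.5, -0.1]
opening: 0.0504
grip_force: 0.0
 part [320. 159.] 1229 (array([539.3,  80.1]), 13.6, [np.float64(40.9), np.float64(28.7)])
 part [317. 234.] 713 (array([604.6,  93. ]), 13.6, [np.float64(31.3), np.float64(29.3)])
plate (array([569.7,  86.1]), 11.8, [np.float64(103.3), np.float64(29.2)])
shank (np.float64(318.0), np.float64(212.0)) 498 z0.0783 (array([569. ,  85.7]), 13.6, [np.float64(20.9), np.float64(15.9)])
t8.8 roll -0.002  then tx -5.8 ty 0.7 tz 116.6
```

```bash
python3 -c "
import cv2;im=cv2.imread('pics/w7.png')[110:280,220:420];cv2.imwrite('pics/w7c.png',cv2.resize(im,None,fx=3.5,fy=3.5,interpolation=2))"
```

```text
(no output)
```

View pics/w7c.png

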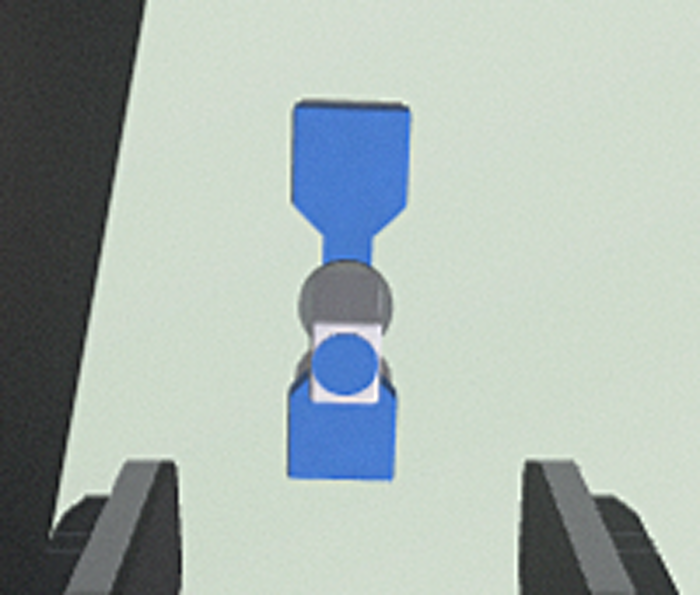

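The crop shows the blue die turned about 2° from the tool: its end centres are at x 351 and 341. So its yaw is 11.8°, and I'll correct by roll +0.03.

```bash
python3 -m handwheel '[{"tx":-6.5,"ty":-0.3,"tz":0,"roll":0.03},{"tx":0,"ty":0,"tz":38,"roll":0},{"tx":0,"ty":0,"tz":38,"roll":0},{"tx":0,"ty":0,"tz":29,"roll":0},{"tx":0,"ty":0,"tz":10,"roll":0},{"tx":0,"ty":0,"tz":0,"roll":0},{"tx":0,"ty":0,"tz":0,"roll":0}]' && python3 -m handwheel '[{"tx":0,"ty":0,"tz":0,"roll":0},{"tx":0,"ty":0,"tz":0,"roll":0},{"tx":0,"ty":0,"tz":0,"roll":0},{"tx":0,"ty":0,"tz":0,"roll":0},{"tx":0,"ty":0,"tz":0,"roll":0}]' 8 70 && python3 -m handwheel '[{"tx":0,"ty":0,"tz":-10,"roll":0},{"tx":0,"ty":0,"tz":-30,"roll":0},{"tx":0,"ty":0,"tz":-40,"roll":0},{"tx":0,"ty":0,"tz":-25,"roll":0},{"tx":0,"ty":0,"tz":0,"roll":0},{"tx":0,"ty":0,"tz":0,"roll":0}]'
python3 -c "
from h import *
o=ctrl.get_obs();P=o['tool_pos']*1000
wlook('w8.png','blue',P[2]/1000-.013,P[:2]);print(P,yaw(o))
go(428.3,-313.5,155,181.5)"
```

```text
t: 9.43
tool_pos: [0.5704, 0.0862, 0.0483]
tool_rot: [0.321, -3.125, 0.0]
contact_force: [0.6, -1.0, 0.1]
opening: 0.0498
grip_force: 0.0
t: 9.85
tool_pos: [0.572, 0.087, 0.0506]
tool_rot: [-0.323, 3.12, -0.001]
contact_force: [-0.1, -1.3, 6.9]
opening: 0.0148
grip_force: 69.6
t: 10.35
tool_pos: [0.5706, 0.0873, 0.1543]
tool_rot: [-0.323, 3.122, -0.0]
contact_force: [-0.4, -0.1, -5.1]
opening: 0.0149
grip_force: 69.0
 part [320. 178.] 3394 (array([536.8,  80.2]), 11.9, [np.float64(40.9), np.float64(28.5)])
 part [319. 307.] 373 (array([611.9,  95.9]), 101.9, [np.float64(20.0), np.float64(7.9)])
plate (array([566.1,  86.6]), 12.2, [np.float64(101.1), np.float64(28.5)])
[570.59219283  87.33306367 154.29816089] -168.16975796469868
t10.4 roll 0.180  then tx 151.1 ty -396.9 tz -3.3
```

```bash
python3 -m handwheel '[{"tx":0,"ty":0,"tz":-3,"roll":0.09},{"tx":0,"ty":0,"tz":0,"roll":0.09},{"tx":10,"ty":-20,"tz":0,"roll":0},{"tx":16,"ty":-35,"tz":0,"roll":0},{"tx":16,"ty":-35,"tz":0,"roll":0},{"tx":16,"ty":-35,"tz":0,"roll":0},{"tx":16,"ty":-35,"tz":0,"roll":0},{"tx":16,"ty":-35,"tz":0,"roll":0},{"tx":16,"ty":-35,"tz":0,"roll":0},{"tx":16,"ty":-35,"tz":0,"roll":0},{"tx":16,"ty":-35,"tz":0,"roll":0},{"tx":11,"ty":-25,"tz":0,"roll":0}]' && python3 -m handwheel '[{"tx":0,"ty":0,"tz":0,"roll":0},{"tx":0,"ty":0,"tz":0,"roll":0},{"tx":0,"ty":0,"tz":0,"roll":0}]'
python3 -c "
from h import *
o=ctrl.get_obs();P=o['tool_pos']*1000
wlook('w9.png','blue',.006,[428.3,-313.5],60);print(P,yaw(o))
go(430.3,-313.5,70,181.5)"
```

```text
t: 11.4
tool_pos: [0.4263, -0.2426, 0.1521]
tool_rot: [0.039, -3.136, -0.005]
contact_force: [0.4, -0.4, -4.0]
opening: 0.015
grip_force: 69.4
t: 11.65
tool_pos: [0.4284, -0.2403, 0.1532]
tool_rot: [0.041, -3.138, -0.006]
contact_force: [-0.1, -0.3, -4.0]
opening: 0.0152
grip_force: 69.8
 part [244. 178.] 2461 (array([ 428.6, -313.9]), 1.9, [np.float64(105.0), np.float64(30.7)])
plate (array([ 428.6, -313.9]), 1.9, [np.float64(105.0), np.float64(30.7)])
[ 428.43213129 -240.28412266  153.23541954] -178.516097069796
t11.7 roll 0.001  then tx 0.6 ty -73.4 tz 83.8
```

```bash
python3 -m handwheel '[{"tx":-1,"ty":-30,"tz":0,"roll":0},{"tx":-1,"ty":-30,"tz":10,"roll":0},{"tx":0,"ty":-13.5,"tz":30,"roll":0},{"tx":0,"ty":0,"tz":30,"roll":0},{"tx":0,"ty":0,"tz":15,"roll":0},{"tx":0,"ty":0,"tz":0,"roll":0},{"tx":0,"ty":0,"tz":0,"roll":0},{"tx":0,"ty":0,"tz":0,"roll":0}]'
python3 -c "
from h import *
im,d=optics.get_image('wrist');c=im[70:280,210:430]
m=cv2.inRange(cv2.cvtColor(im,cv2.COLOR_RGB2HSV),(0,0,170),(180,60,255)); 
for r in (120,140,160): 
  u=np.nonzero(m[r,230:410])[0]+230; b=np.nonzero(cmask(im,'blue')[r,250:390])[0]+250; print(r,u.min() if len(u) else 0,u.max() if len(u) else 0,b.min() if len(b) else 0,b.max() if len(b) else 0)
save(cv2.resize(c,None,fx=2.7,fy=2.7,interpolation=2),'w10.png');go(430.6,-313.9,50,181.5)"
```

```text
t: 12.37
tool_pos: [0.4347, -0.3149, 0.0721]
tool_rot: [-0.044, 3.14, -0.002]
contact_force: [-0.0, 0.2, -4.0]
opening: 0.0148
grip_force: 70.4
120 282 360 0 0
140 283 360 299 343
160 283 359 293 347
t12.4 roll 0.001  then tx 4.4 ty 1.6 tz 22.8
```

View pics/w10.png

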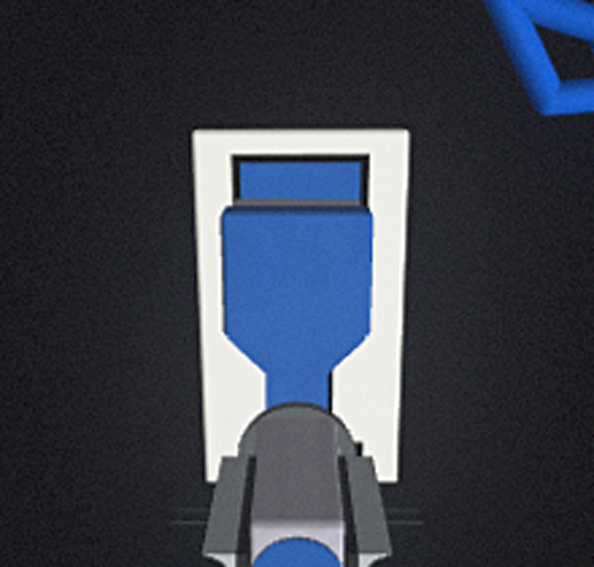

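The silhouette centre is 1.3 px to the right of the die and its tip is about 5 mm further along +x, because the arm had not fully settled. I'll correct and allow longer settling.

```bash
python3 -m handwheel '[{"tx":2.7,"ty":0.5,"tz":0,"roll":0},{"tx":2,"ty":0.5,"tz":4,"roll":0},{"tx":0,"ty":0,"tz":4,"roll":0},{"tx":0,"ty":0,"tz":0,"roll":0},{"tx":0,"ty":0,"tz":0,"roll":0},{"tx":0,"ty":0,"tz":0,"roll":0},{"tx":0,"ty":0,"tz":0,"roll":0},{"tx":0,"ty":0,"tz":0,"roll":0}]'
cat >> h.py <<'E'
def tip(name,col,half,s=2.7,off=15.5,edge=0.5):
    "while holding a die over its pad: outline tips along tool x, and column centres, in tool mm"
    o=ctrl.get_obs(); im,d=optics.get_image('wrist'); K,E=cam('wrist',o); zt=o['tool_pos'][2]
    Tc=optics.camera_params('wrist')['tool_from_camera']
    save(cv2.resize(im[70:280,210:430],None,fx=s,fy=s,interpolation=2),name)
    m=cmask(im,col)[:, 250:390]; W=cloud(d,K,E)[:,250:390,2]
    for lab,z,msk in (('die',zt-off/1000,(m>0)&(W>zt-off/1000-.012)&(W<zt)),('pad',.006,(m>0)&(W<.012))):
        msk[240:]=0; v,u=np.nonzero(msk)
        if len(u)<15: print(lab,'none');continue
        dz=zt-z   # plane below TCP, tool z
        k=v<=v.min()+8; uv=np.c_[u[k]+250,v[k]]
        dd=np.c_[(uv-K[[0,1],[2,2]])/K[0,0],np.ones(len(uv))]@Tc[:3,:3].T
        P=(Tc[:3,3]+dd*((dz-Tc[2,3])/dd[:,2])[:,None])*1000
        print(lab,'centre tx %.1f ty %.1f'%(np.percentile(P[:,0],98)-half,(P[:,1].min()+P[:,1].max())/2),'wid %.1f'%np.ptp(P[:,1]))
E
python3 -c "
from h import *
tip('w11.png','blue',52);go(430.6,-313.9,50,181.5)"
```

```text
t: 13.08
tool_pos: [0.4289, -0.3143, 0.0631]
tool_rot: [-0.041, 3.141, -0.0]
contact_force: [-0.2, 0.6, -4.2]
opening: 0.0151
grip_force: 70.5
die centre tx 2.6 ty -0.2 wid 28.6
pad centre tx 39.9 ty 42.2 wid 0.1
t13.1 roll 0.000  then tx -1.7 ty 0.4 tz 13.0
```

```bash
sed -i "s/msk\[240:\]=0; v,u/msk[240:]=0; msk[:int(np.argmax(0*m[:,0]))+100]=0; msk[:,:20]=0; msk[:,-20:]=0; v,u/; s/msk\[:int(np.argmax(0\*m\[:,0\]))+100\]=0/msk[:100]=0/" h.py
python3 -c "
from h import *
tip('w11.png','blue',52);go(430.6,-313.9,50,181.5)"
```

```text
die centre tx 2.6 ty -0.2 wid 28.6
pad centre tx 0.7 ty 0.1 wid 29.9
t13.2 roll -0.000  then tx -1.7 ty 0.4 tz 13.0
```

View pics/w11.png

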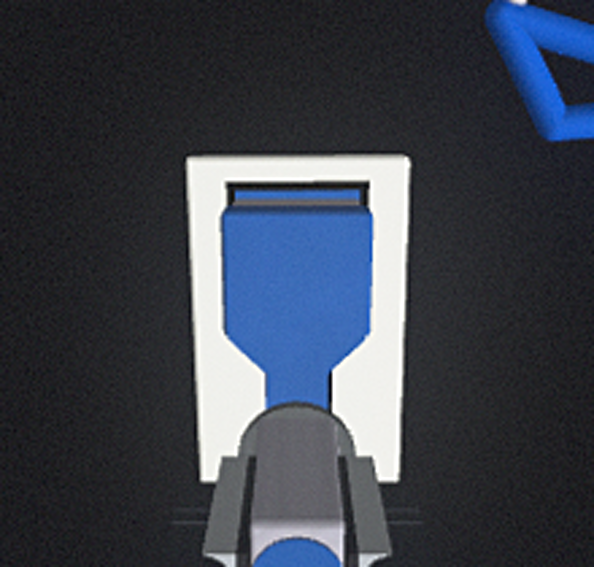

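The die is 1.8 mm too far along tool x and centred in y. I'll correct that and set it down.

```bash
python3 -m handwheel '[{"tx":-1.8,"ty":0.3,"tz":0,"roll":0},{"tx":0,"ty":0,"tz":5,"roll":0},{"tx":0,"ty":0,"tz":4,"roll":0},{"tx":0,"ty":0,"tz":1,"roll":0},{"tx":0,"ty":0,"tz":0,"roll":0},{"tx":0,"ty":0,"tz":0,"roll":0},{"tx":0,"ty":0,"tz":0,"roll":0}]'
python3 -c "
from h import *
tip('w12.png','blue',52);go(430.6,-313.9,50,181.5)"
```

```text
t: 13.77
tool_pos: [0.4306, -0.3138, 0.0528]
tool_rot: [0.041, -3.141, -0.0]
contact_force: [0.7, 1.1, -3.6]
opening: 0.0146
grip_force: 70.6
die centre tx 2.6 ty -0.2 wid 28.6
pad centre tx 1.9 ty -0.5 wid 29.6
t13.8 roll 0.000  then tx -0.0 ty -0.1 tz 2.8
```

```bash
python3 -m handwheel '[{"tx":0,"ty":0,"tz":0.7,"roll":0},{"tx":0,"ty":0,"tz":0,"roll":0},{"tx":0,"ty":0,"tz":0,"roll":0}]';  python3 -m handwheel '[{"tx":-0.3,"ty":0,"tz":0.7,"roll":0},{"tx":0,"ty":0,"tz":0,"roll":0},{"tx":0,"ty":0,"tz":0,"roll":0}]'
```

```text
t: 14.07
tool_pos: [0.4306, -0.3139, 0.0527]
tool_rot: [0.041, -3.141, -0.0]
contact_force: [-3.5, 1.2, 1.7]
opening: 0.015
grip_force: 71.4
t: 14.32
tool_pos: [0.4308, -0.3141, 0.0527]
tool_rot: [0.042, -3.141, 0.0]
contact_force: [-6.2, 3.1, 6.9]
opening: 0.015
grip_force: 72.1
```

```bash
python3 -m handwheel '[{"tx":0,"ty":0,"tz":-0.5,"roll":0},{"tx":0,"ty":0,"tz":0,"roll":0}]' && python3 -m handwheel '[{"tx":0,"ty":0,"tz":0,"roll":0},{"tx":0,"ty":0,"tz":0,"roll":0},{"tx":0,"ty":0,"tz":0,"roll":0},{"tx":0,"ty":0,"tz":-15,"roll":0},{"tx":0,"ty":0,"tz":-40,"roll":0},{"tx":0,"ty":0,"tz":-40,"roll":0},{"tx":0,"ty":0,"tz":-20,"roll":0},{"tx":0,"ty":0,"tz":0,"roll":0},{"tx":0,"ty":0,"tz":0,"roll":0},{"tx":0,"ty":0,"tz":0,"roll":0},{"tx":0,"ty":0,"tz":0,"roll":0},{"tx":0,"ty":0,"tz":0,"roll":0}]' 50
python3 -c "
from h import *
wlook('w13.png','blue',.036,[428.6,-313.9],60)
go(459.5,320,165,180)"
```

```text
t: 14.48
tool_pos: [0.431, -0.3141, 0.0527]
tool_rot: [-0.041, 3.141, -0.001]
contact_force: [-3.4, 1.0, 4.5]
opening: 0.0151
grip_force: 71.6
t: 15.48
tool_pos: [0.4301, -0.313, 0.1648]
tool_rot: [0.041, -3.139, -0.004]
contact_force: [1.1, -0.2, -0.2]
opening: 0.0499
grip_force: 0.0
 part [318. 149.] 1258 (array([ 397.7, -315.1]), 1.5, [np.float64(41.2), np.float64(28.7)])
 part [318. 226.] 782 (array([ 464.8, -313.4]), 1.5, [np.float64(31.0), np.float64(29.2)])
plate (array([ 428.7, -314.3]), 1.5, [np.float64(103.2), np.float64(29.2)])
shank (np.float64(317.0), np.float64(201.0)) 518 z0.0804 (array([ 428. , -314.6]), 1.5, [np.float64(21.4), np.float64(15.1)])
t15.5 roll 0.026  then tx -29.3 ty 633.1 tz 0.0
```

Blue is placed within 0.5 mm. Next is the red disc_die.

```bash
python3 -m handwheel '[{"tx":-2,"ty":39,"tz":0,"roll":0},{"tx":-2,"ty":39,"tz":0,"roll":0},{"tx":-2,"ty":39,"tz":0,"roll":0},{"tx":-2,"ty":39,"tz":0,"roll":0},{"tx":-2,"ty":39,"tz":0,"roll":0},{"tx":-2,"ty":39,"tz":0,"roll":0},{"tx":-2,"ty":39,"tz":0,"roll":0},{"tx":-2,"ty":39,"tz":0,"roll":0},{"tx":-2,"ty":39,"tz":0,"roll":0},{"tx":-2,"ty":39,"tz":0,"roll":0},{"tx":-2,"ty":39,"tz":0,"roll":0},{"tx":-2,"ty":39,"tz":0,"roll":0}]' && python3 -m handwheel '[{"tx":-2,"ty":39,"tz":0,"roll":0},{"tx":0,"ty":39,"tz":0,"roll":0},{"tx":0,"ty":39,"tz":0,"roll":0},{"tx":0,"ty":32,"tz":0,"roll":0},{"tx":0,"ty":0,"tz":0,"roll":0},{"tx":0,"ty":0,"tz":0,"roll":0},{"tx":0,"ty":0,"tz":0,"roll":0},{"tx":0,"ty":0,"tz":0,"roll":0},{"tx":0,"ty":0,"tz":0,"roll":0},{"tx":0,"ty":0,"tz":0,"roll":0}]'
python3 -c "
from h import *
wlook('w14.png','red',.034,[459.5,320],50)
go(459.5,320,165,180)
im=cv2.imread('pics/w14.png')[110:280,220:420];cv2.imwrite('pics/w14c.png',cv2.resize(im,None,fx=3.5,fy=3.5,interpolation=2))"
```

```text
t: 16.53
tool_pos: [0.4419, 0.1566, 0.1663]
tool_rot: [0.041, -3.141, 0.0]
contact_force: [0.6, -0.3, -0.0]
opening: 0.0503
grip_force: 0.0
t: 17.37
tool_pos: [0.441, 0.3026, 0.167]
tool_rot: [-0.038, 3.141, -0.0]
contact_force: [0.5, 0.4, -0.2]
opening: 0.0502
grip_force: 0.0
 part [339. 200.] 1213 (array([457.5, 322.2]), 96.4, [np.float64(48.5), np.float64(47.7)])
plate (array([457.5, 322.2]), 96.4, [np.float64(48.5), np.float64(47.7)])
shank (np.float64(343.0), np.float64(223.0)) 469 z0.0784 (array([459.1, 322.2]), 155.8, [np.float64(20.9), np.float64(16.6)])
t17.4 roll 0.025  then tx -18.5 ty 17.2 tz 2.1
```

View pics/w14c.png

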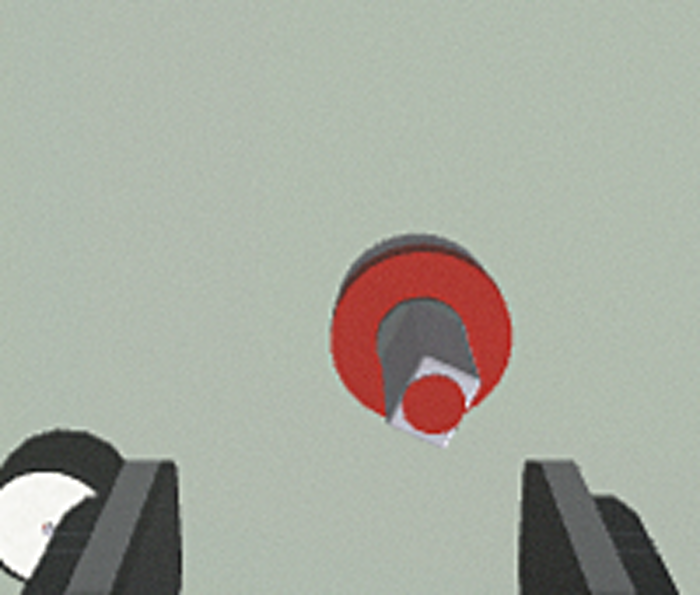

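The crop shows the red disc die (shank 20.9 x 16.6 mm) with the shank's long axis at about 155° yaw. The gauge is clear of the fingers.

```bash
python3 -m handwheel '[{"tx":-18.5,"ty":19.5,"tz":0,"roll":0},{"tx":0,"ty":0,"tz":0,"roll":0.115},{"tx":0,"ty":0,"tz":0,"roll":0.115},{"tx":0,"ty":0,"tz":0,"roll":0.115},{"tx":0,"ty":0,"tz":0,"roll":0.115},{"tx":0,"ty":0,"tz":0,"roll":0},{"tx":0,"ty":0,"tz":0,"roll":0},{"tx":0,"ty":0,"tz":0,"roll":0},{"tx":0,"ty":0,"tz":0,"roll":0},{"tx":0,"ty":0,"tz":0,"roll":0},{"tx":0,"ty":0,"tz":0,"roll":0}]'
python3 -c "
from h import *
wlook('w15.png','red',.034,[458.5,322],50)
go(458.7,322.2,47,155)"
```

```text
t: 18.33
tool_pos: [0.4587, 0.3236, 0.167]
tool_rot: [0.675, 3.068, 0.0]
contact_force: [-0.6, 0.2, 0.0]
opening: 0.05
grip_force: 0.0
 part [320. 183.] 1361 (array([458.5, 323.5]), 155.2, [np.float64(48.6), np.float64(48.2)])
plate (array([458.5, 323.5]), 155.2, [np.float64(48.6), np.float64(48.2)])
shank (np.float64(319.0), np.float64(202.0)) 487 z0.0784 (array([459.3, 323. ]), 155.8, [np.float64(21.1), np.float64(15.4)])
t18.4 roll 0.003  then tx -0.6 ty -1.3 tz 120.0
```

```bash
python3 -m handwheel '[{"tx":0,"ty":0,"tz":38,"roll":0},{"tx":0,"ty":0,"tz":38,"roll":0},{"tx":0,"ty":0,"tz":34,"roll":0},{"tx":0,"ty":0,"tz":10,"roll":0},{"tx":0,"ty":0,"tz":0,"roll":0},{"tx":0,"ty":0,"tz":0,"roll":0},{"tx":0,"ty":0,"tz":0,"roll":0}]' && python3 -m handwheel '[{"tx":0,"ty":0,"tz":0,"roll":0},{"tx":0,"ty":0,"tz":0,"roll":0},{"tx":0,"ty":0,"tz":0,"roll":0},{"tx":0,"ty":0,"tz":0,"roll":0},{"tx":0,"ty":0,"tz":0,"roll":0}]' 8 70 && python3 -m handwheel '[{"tx":0,"ty":0,"tz":-10,"roll":0},{"tx":0,"ty":0,"tz":-30,"roll":0},{"tx":0,"ty":0,"tz":-40,"roll":0},{"tx":0,"ty":0,"tz":-25,"roll":0},{"tx":0,"ty":0,"tz":0,"roll":0},{"tx":0,"ty":0,"tz":0,"roll":0},{"tx":0,"ty":0,"tz":0,"roll":0},{"tx":0,"ty":0,"tz":0,"roll":0},{"tx":0,"ty":0,"tz":0,"roll":0}]'
python3 -c "
from h import *
tip('w16.png','red',25)
go(587.2,-79.9,155,180)"
```

```text
t: 18.97
tool_pos: [0.4606, 0.3246, 0.0498]
tool_rot: [0.675, 3.065, 0.005]
contact_force: [0.8, -0.6, -0.1]
opening: 0.0501
grip_force: 0.0
t: 19.38
tool_pos: [0.46, 0.3241, 0.0489]
tool_rot: [0.675, 3.066, 0.003]
contact_force: [-0.4, -0.3, 5.9]
opening: 0.0151
grip_force: 69.4
t: 20.13
tool_pos: [0.4571, 0.3228, 0.1491]
tool_rot: [-0.675, -3.064, 0.005]
contact_force: [0.6, 0.7, -3.9]
opening: 0.0151
grip_force: 68.9
die centre tx 1.4 ty -0.1 wid 27.9
pad none
t20.2 roll -0.434  then tx -129.7 ty -402.8 tz -5.5
```

```bash
python3 -m handwheel '[{"tx":-14,"ty":-12,"tz":-6,"roll":0},{"tx":-29,"ty":-24,"tz":0,"roll":0},{"tx":-29,"ty":-24,"tz":0,"roll":0},{"tx":-29,"ty":-24,"tz":0,"roll":0},{"tx":-29,"ty":-24,"tz":0,"roll":0},{"tx":-29,"ty":-24,"tz":0,"roll":0},{"tx":-29,"ty":-24,"tz":0,"roll":0},{"tx":-29,"ty":-24,"tz":0,"roll":0},{"tx":-29,"ty":-24,"tz":0,"roll":0},{"tx":-29,"ty":-24,"tz":0,"roll":0},{"tx":-13,"ty":-7,"tz":0,"roll":0},{"tx":0,"ty":0,"tz":0,"roll":0}]' && python3 -m handwheel '[{"tx":0,"ty":0,"tz":0,"roll":0},{"tx":0,"ty":0,"tz":0,"roll":0},{"tx":0,"ty":0,"tz":0,"roll":0},{"tx":0,"ty":0,"tz":0,"roll":0},{"tx":0,"ty":0,"tz":0,"roll":0},{"tx":0,"ty":0,"tz":0,"roll":0},{"tx":0,"ty":0,"tz":0,"roll":0}]'
python3 -c "
from h import *
o=ctrl.get_obs()
r=wlook('w17.png','red',.006,[587.2,-79.9],50)
a=np.radians(yaw(o));d=r[0]-o['tool_pos'][:2]*1000;print(o['tool_pos'],'pad in tool',d@[np.cos(a),np.sin(a)],d@[np.sin(a),-np.cos(a)])"
```

```text
t: 21.18
tool_pos: [0.6223, -0.014, 0.1569]
tool_rot: [-0.682, -3.066, 0.001]
contact_force: [-0.7, -0.4, -3.4]
opening: 0.0149
grip_force: 69.2
t: 21.77
tool_pos: [0.6212, -0.0102, 0.1581]
tool_rot: [0.675, 3.068, 0.0]
contact_force: [0.2, 0.3, -2.9]
opening: 0.0148
grip_force: 69.2
 part [242. 180.] 1968 (array([587.4, -79.8]), 18.1, [np.float64(50.4), np.float64(49.9)])
plate (array([587.4, -79.8]), 18.1, [np.float64(50.4), np.float64(49.9)])
[ 0.6211769  -0.01019079  0.15814621] pad in tool 1.4443664404334366 -77.35783537084949
```

```bash
python3 -m handwheel '[{"tx":0,"ty":-30,"tz":0,"roll":0},{"tx":0,"ty":-32,"tz":10,"roll":0},{"tx":0,"ty":-15.3,"tz":35,"roll":0},{"tx":0,"ty":0,"tz":35,"roll":0},{"tx":0,"ty":0,"tz":15,"roll":0},{"tx":0,"ty":0,"tz":0,"roll":0},{"tx":0,"ty":0,"tz":0,"roll":0},{"tx":0,"ty":0,"tz":0,"roll":0},{"tx":0,"ty":0,"tz":0,"roll":0},{"tx":0,"ty":0,"tz":0,"roll":0},{"tx":0,"ty":0,"tz":0,"roll":0}]'
python3 -c "
from h import *
tip('w18.png','red',25)
go(588.4,-80.4,51,155)"
```

```text
t: 22.73
tool_pos: [0.59, -0.0809, 0.0648]
tool_rot: [0.675, 3.065, -0.0]
contact_force: [-0.2, -0.7, -3.9]
opening: 0.015
grip_force: 69.7
die centre tx 1.4 ty -0.1 wid 27.9
pad centre tx 2.6 ty -0.2 wid 30.7
t22.8 roll 0.003  then tx 1.3 ty -0.1 tz 13.4
```

View pics/w18.png

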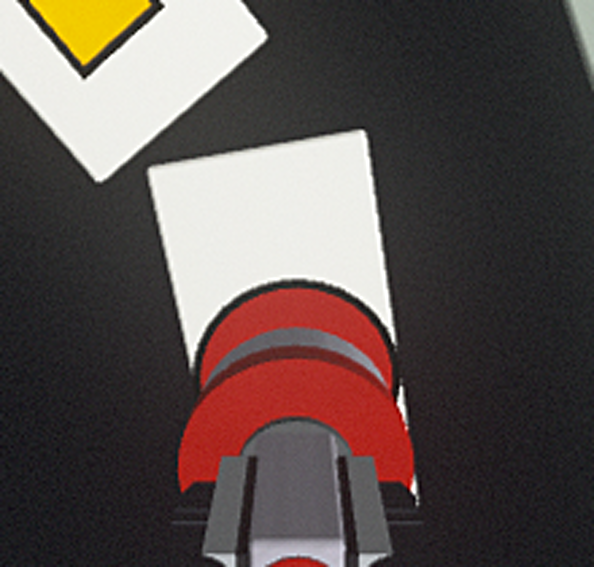

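The picture shows the red die laterally aligned (columns 296 and 296). Image and pose both say tx +1.2.

```bash
python3 -m handwheel '[{"tx":1.2,"ty":0,"tz":0,"roll":0},{"tx":0,"ty":0,"tz":6,"roll":0},{"tx":0,"ty":0,"tz":4.5,"roll":0},{"tx":0,"ty":0,"tz":1,"roll":0},{"tx":0,"ty":0,"tz":0,"roll":0},{"tx":0,"ty":0,"tz":0,"roll":0},{"tx":0,"ty":0,"tz":0,"roll":0},{"tx":0,"ty":0,"tz":0,"roll":0}]'
python3 -c "
from h import *
tip('w19.png','red',25)
go(588.4,-80.4,51,155)"; python3 -m handwheel '[{"tx":0,"ty":0,"tz":0.7,"roll":0},{"tx":0,"ty":0,"tz":0,"roll":0},{"tx":0,"ty":0,"tz":0,"roll":0}]'
```

```text
t: 23.45
tool_pos: [0.5875, -0.0803, 0.0512]
tool_rot: [-0.676, -3.068, -0.0]
contact_force: [0.4, -0.3, -3.0]
opening: 0.015
grip_force: 69.7
die centre tx 1.4 ty -0.1 wid 27.9
pad centre tx 0.0 ty 0.2 wid 32.2
t23.5 roll 0.003  then tx -0.8 ty 0.2 tz 0.3
t: 23.75
tool_pos: [0.5878, -0.0804, 0.051]
tool_rot: [0.676, 3.068, -0.0]
contact_force: [-1.0, -0.2, -1.7]
opening: 0.0151
grip_force: 69.9
```

```bash
python3 -m handwheel '[{"tx":0,"ty":0,"tz":-1.5,"roll":0},{"tx":-0.7,"ty":0,"tz":0,"roll":0},{"tx":0,"ty":0,"tz":0,"roll":0},{"tx":0,"ty":0,"tz":0,"roll":0},{"tx":0,"ty":0,"tz":1,"roll":0},{"tx":0,"ty":0,"tz":0.7,"roll":0},{"tx":0,"ty":0,"tz":0.5,"roll":0},{"tx":0,"ty":0,"tz":0,"roll":0},{"tx":0,"ty":0,"tz":0,"roll":0},{"tx":0,"ty":0,"tz":0,"roll":0}]'
```

```text
t: 24.58
tool_pos: [0.5885, -0.0807, 0.051]
tool_rot: [0.676, 3.068, -0.0]
contact_force: [-4.0, 0.9, 5.9]
opening: 0.0148
grip_force: 70.8
```

```bash
python3 -m handwheel '[{"tx":0,"ty":0,"tz":-0.5,"roll":0},{"tx":0,"ty":0,"tz":0,"roll":0}]' && python3 -m handwheel '[{"tx":0,"ty":0,"tz":0,"roll":0},{"tx":0,"ty":0,"tz":0,"roll":0},{"tx":0,"ty":0,"tz":0,"roll":0},{"tx":0,"ty":0,"tz":-15,"roll":0},{"tx":0,"ty":0,"tz":-40,"roll":0},{"tx":0,"ty":0,"tz":-40,"roll":0},{"tx":0,"ty":0,"tz":-20,"roll":0},{"tx":0,"ty":0,"tz":0,"roll":0},{"tx":0,"ty":0,"tz":0,"roll":0},{"tx":0,"ty":0,"tz":0,"roll":0},{"tx":0,"ty":0,"tz":0,"roll":0},{"tx":0,"ty":0,"tz":0,"roll":0}]' 50
python3 -c "
from h import *
wlook('w20.png','red',.036,[587.4,-79.8],50)
go(609,329,165,172.5)"
```

```text
t: 24.75
tool_pos: [0.5885, -0.0807, 0.051]
tool_rot: [0.676, 3.068, -0.0]
contact_force: [-3.3, 0.6, 4.5]
opening: 0.0148
grip_force: 70.6
t: 25.75
tool_pos: [0.5871, -0.0803, 0.1632]
tool_rot: [-0.675, -3.064, -0.0]
contact_force: [0.5, 1.0, -0.1]
opening: 0.0504
grip_force: 0.0
 part [320. 186.] 1443 (array([587.6, -80.7]), 65.2, [np.float64(49.1), np.float64(47.8)])
plate (array([587.6, -80.7]), 65.2, [np.float64(49.1), np.float64(47.8)])
shank (np.float64(320.0), np.float64(206.0)) 513 z0.0804 (array([588. , -80.9]), 155.2, [np.float64(20.6), np.float64(15.0)])
t25.8 roll -0.303  then tx 31.9 ty 408.7 tz -1.5
```

Red is placed within 1 mm. Next is the yellow short dumbbell.

```bash
python3 -m handwheel '[{"tx":0,"ty":0,"tz":0,"roll":-0.101},{"tx":0,"ty":0,"tz":0,"roll":-0.101},{"tx":0,"ty":0,"tz":0,"roll":-0.101},{"tx":4,"ty":40,"tz":0,"roll":0},{"tx":4,"ty":40,"tz":0,"roll":0},{"tx":4,"ty":40,"tz":0,"roll":0},{"tx":4,"ty":40,"tz":0,"roll":0},{"tx":4,"ty":40,"tz":0,"roll":0},{"tx":4,"ty":40,"tz":0,"roll":0},{"tx":4,"ty":40,"tz":0,"roll":0},{"tx":4,"ty":40,"tz":0,"roll":0},{"tx":0,"ty":40,"tz":0,"roll":0}]' && python3 -m handwheel '[{"tx":0,"ty":35,"tz":0,"roll":0},{"tx":0,"ty":14,"tz":0,"roll":0},{"tx":0,"ty":0,"tz":0,"roll":0},{"tx":0,"ty":0,"tz":0,"roll":0},{"tx":0,"ty":0,"tz":0,"roll":0},{"tx":0,"ty":0,"tz":0,"roll":0},{"tx":0,"ty":0,"tz":0,"roll":0},{"tx":0,"ty":0,"tz":0,"roll":0}]'
python3 -c "
from h import *
wlook('w21.png','yellow',.034,[609,329],50)
go(609,329,47,172.5)
im=cv2.imread('pics/w21.png')[110:280,220:420];cv2.imwrite('pics/w21c.png',cv2.resize(im,None,fx=3.5,fy=3.5,interpolation=2))"
```

```text
t: 26.8
tool_pos: [0.6025, 0.2825, 0.1644]
tool_rot: [-0.205, -3.133, 0.001]
contact_force: [-0.2, -1.0, 0.1]
opening: 0.0496
grip_force: 0.0
t: 27.47
tool_pos: [0.6102, 0.3279, 0.1658]
tool_rot: [0.208, 3.135, -0.0]
contact_force: [-0.6, -0.2, 0.2]
opening: 0.05
grip_force: 0.0
 part [323. 159.] 575 (array([585.8, 334.2]), 173.3, [np.float64(26.8), np.float64(20.0)])
 part [324. 219.] 235 (array([639.4, 328.1]), 83.3, [np.float64(19.4), np.float64(16.5)])
plate (array([610. , 331.3]), 173.3, [np.float64(75.6), np.float64(20.0)])
shank (np.float64(324.0), np.float64(201.0)) 484 z0.0783 (array([609.7, 331. ]), 172.5, [np.float64(20.1), np.float64(15.3)])
t27.5 roll -0.001  then tx 1.2 ty 0.8 tz 118.8
```

View pics/w21c.png

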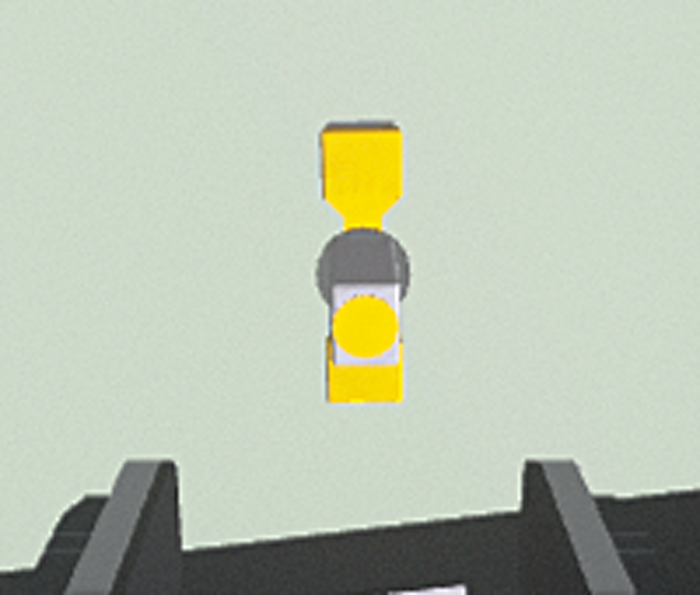

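The crop shows the yellow die aligned with the tool and about 3 mm off in +y.

```bash
python3 -m handwheel '[{"tx":0.7,"ty":3.2,"tz":0,"roll":-0.008},{"tx":0,"ty":0,"tz":38,"roll":0},{"tx":0,"ty":0,"tz":38,"roll":0},{"tx":0,"ty":0,"tz":32,"roll":0},{"tx":0,"ty":0,"tz":10,"roll":0},{"tx":0,"ty":0,"tz":0,"roll":0},{"tx":0,"ty":0,"tz":0,"roll":0},{"tx":0,"ty":0,"tz":0,"roll":0}]' && python3 -m handwheel '[{"tx":0,"ty":0,"tz":0,"roll":0},{"tx":0,"ty":0,"tz":0,"roll":0},{"tx":0,"ty":0,"tz":0,"roll":0},{"tx":0,"ty":0,"tz":0,"roll":0},{"tx":0,"ty":0,"tz":0,"roll":0}]' 8 70 && python3 -m handwheel '[{"tx":0,"ty":0,"tz":-10,"roll":0},{"tx":0,"ty":0,"tz":-30,"roll":0},{"tx":0,"ty":0,"tz":-40,"roll":0},{"tx":0,"ty":0,"tz":-25,"roll":0},{"tx":0,"ty":0,"tz":0,"roll":0},{"tx":0,"ty":0,"tz":0,"roll":0},{"tx":0,"ty":0,"tz":0,"roll":0},{"tx":0,"ty":0,"tz":0,"roll":0},{"tx":0,"ty":0,"tz":0,"roll":0}]'
python3 -c "
from h import *
tip('w22.png','yellow',38)
go(439,-18,155,193.5)"
```

```text
t: 28.18
tool_pos: [0.6117, 0.3332, 0.0509]
tool_rot: [0.192, 3.131, 0.003]
contact_force: [0.4, 1.0, 0.1]
opening: 0.0498
grip_force: 0.0
t: 28.6
tool_pos: [0.6109, 0.3326, 0.0499]
tool_rot: [0.193, 3.133, 0.001]
contact_force: [-1.6, -2.0, 6.0]
opening: 0.0154
grip_force: 68.8
t: 29.35
tool_pos: [0.608, 0.3317, 0.1491]
tool_rot: [-0.193, -3.131, 0.004]
contact_force: [-0.1, -0.3, -3.1]
opening: 0.0151
grip_force: 68.7
die centre tx 1.3 ty -0.7 wid 19.8
pad none
t29.4 roll -0.358  then tx 246.3 ty -300.6 tz -5.4
```

```bash
python3 -m handwheel '[{"tx":0,"ty":0,"tz":-6,"roll":-0.12},{"tx":0,"ty":0,"tz":0,"roll":-0.12},{"tx":0,"ty":0,"tz":0,"roll":-0.118},{"tx":15,"ty":-18,"tz":0,"roll":0},{"tx":25,"ty":-30,"tz":0,"roll":0},{"tx":25,"ty":-30,"tz":0,"roll":0},{"tx":25,"ty":-30,"tz":0,"roll":0},{"tx":25,"ty":-30,"tz":0,"roll":0},{"tx":25,"ty":-30,"tz":0,"roll":0},{"tx":25,"ty":-30,"tz":0,"roll":0},{"tx":25,"ty":-30,"tz":0,"roll":0},{"tx":25,"ty":-30,"tz":0,"roll":0}]' && python3 -m handwheel '[{"tx":25,"ty":-30,"tz":0,"roll":0},{"tx":6,"ty":-12,"tz":0,"roll":0},{"tx":0,"ty":0,"tz":0,"roll":0},{"tx":0,"ty":0,"tz":0,"roll":0},{"tx":0,"ty":0,"tz":0,"roll":0},{"tx":0,"ty":0,"tz":0,"roll":0},{"tx":0,"ty":0,"tz":0,"roll":0},{"tx":0,"ty":0,"tz":0,"roll":0},{"tx":0,"ty":0,"tz":0,"roll":0}]'
python3 -c "
from h import *
o=ctrl.get_obs()
r=wlook('w23.png','yellow',.006,[456.5,-91.1],50)
a=np.radians(yaw(o));d=r[0]-o['tool_pos'][:2]*1000;print(o['tool_pos'],yaw(o),'pad in tool',d@[np.cos(a),np.sin(a)],d@[np.sin(a),-np.cos(a)])"
```

```text
t: 30.4
tool_pos: [0.4591, 0.0301, 0.1576]
tool_rot: [0.369, -3.118, -0.0]
contact_force: [0.2, -0.4, -2.5]
opening: 0.0152
grip_force: 68.7
t: 31.15
tool_pos: [0.4405, -0.0161, 0.1585]
tool_rot: [0.371, -3.119, -0.0]
contact_force: [-0.1, 0.0, -3.0]
opening: 0.015
grip_force: 69.2
 part [243. 178.] 1192 (array([456.7, -90.8]), 14.0, [np.float64(76.9), np.float64(21.3)])
plate (array([456.7, -90.8]), 14.0, [np.float64(76.9), np.float64(21.3)])
[ 0.44050239 -0.01611661  0.15850674] -166.45110666112427 pad in tool 1.7496179944259393 -76.3996750761689
```

```bash
python3 -m handwheel '[{"tx":0.4,"ty":-30,"tz":0,"roll":0},{"tx":0,"ty":-31,"tz":10,"roll":0},{"tx":0,"ty":-15.2,"tz":35,"roll":0},{"tx":0,"ty":0,"tz":35,"roll":0},{"tx":0,"ty":0,"tz":15,"roll":0},{"tx":0,"ty":0,"tz":0,"roll":0},{"tx":0,"ty":0,"tz":0,"roll":0},{"tx":0,"ty":0,"tz":0,"roll":0},{"tx":0,"ty":0,"tz":0,"roll":0},{"tx":0,"ty":0,"tz":0,"roll":0},{"tx":0,"ty":0,"tz":0,"roll":0}]'
python3 -c "
from h import *
tip('w24.png','yellow',38)
go(457.9,-90.5,51,193.7)"
```

```text
t: 32.12
tool_pos: [0.4588, -0.0911, 0.0652]
tool_rot: [-0.369, 3.117, -0.002]
contact_force: [0.1, -0.3, -2.8]
opening: 0.0147
grip_force: 69.6
die centre tx 1.3 ty -0.7 wid 19.8
pad centre tx 2.6 ty 0.5 wid 20.8
t32.2 roll -0.004  then tx 0.5 ty 0.7 tz 13.8
```

View pics/w24.png

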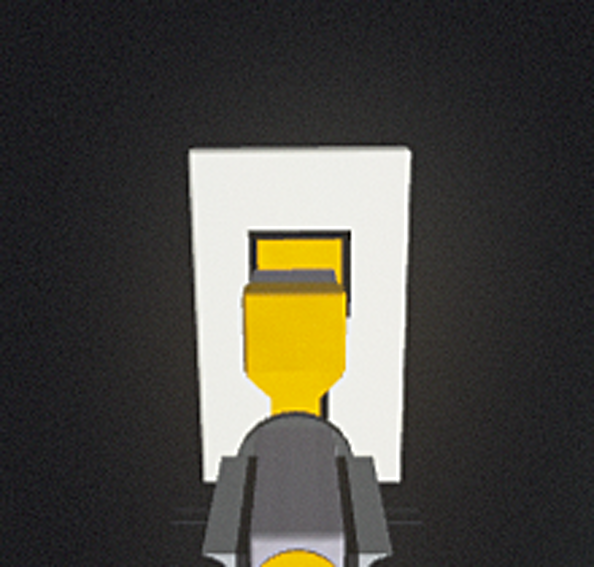

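The picture shows the yellow die about 1° turned, roughly 1 mm to the left and 1 mm short. I'll apply the small correction and lower.

```bash
python3 -m handwheel '[{"tx":0.8,"ty":0.8,"tz":0,"roll":0.012},{"tx":0,"ty":0,"tz":6,"roll":0},{"tx":0,"ty":0,"tz":4.5,"roll":0},{"tx":0,"ty":0,"tz":0,"roll":0},{"tx":0,"ty":0,"tz":0,"roll":0},{"tx":0,"ty":0,"tz":0,"roll":0},{"tx":0,"ty":0,"tz":0,"roll":0},{"tx":0,"ty":0,"tz":0,"roll":0}]'
python3 -c "
from h import *
tip('w25.png','yellow',38)
go(457.9,-90.5,51,193.7)"; python3 -m handwheel '[{"tx":0,"ty":0,"tz":0.8,"roll":0},{"tx":0,"ty":0,"tz":0,"roll":0},{"tx":0,"ty":0,"tz":0,"roll":0}]'
```

```text
t: 32.83
tool_pos: [0.4567, -0.0903, 0.053]
tool_rot: [0.35, -3.122, -0.0]
contact_force: [0.8, 0.1, -3.2]
opening: 0.015
grip_force: 69.7
die centre tx 1.3 ty -0.7 wid 19.8
pad centre tx 0.3 ty -1.4 wid 21.0
t32.9 roll -0.016  then tx -1.1 ty -0.4 tz 2.1
t: 33.13
tool_pos: [0.4567, -0.0903, 0.0522]
tool_rot: [0.35, -3.122, -0.0]
contact_force: [-0.2, 0.9, -2.3]
opening: 0.0151
grip_force: 69.7
```

```bash
python3 -m handwheel '[{"tx":-0.9,"ty":-0.4,"tz":-0.8,"roll":0},{"tx":0,"ty":0,"tz":0,"roll":0},{"tx":0,"ty":0,"tz":0,"roll":0},{"tx":0,"ty":0,"tz":1,"roll":0},{"tx":0,"ty":0,"tz":0.7,"roll":0},{"tx":0,"ty":0,"tz":0.7,"roll":0},{"tx":0,"ty":0,"tz":0,"roll":0},{"tx":0,"ty":0,"tz":0,"roll":0}]'
```

```text
t: 33.8
tool_pos: [0.458, -0.0907, 0.0519]
tool_rot: [0.35, -3.122, 0.0]
contact_force: [-5.1, 0.6, 5.6]
opening: 0.0148
grip_force: 70.9
```

```bash
python3 -m handwheel '[{"tx":0,"ty":0,"tz":-0.5,"roll":0},{"tx":0,"ty":0,"tz":0,"roll":0}]' && python3 -m handwheel '[{"tx":0,"ty":0,"tz":0,"roll":0},{"tx":0,"ty":0,"tz":0,"roll":0},{"tx":0,"ty":0,"tz":0,"roll":0},{"tx":0,"ty":0,"tz":-15,"roll":0},{"tx":0,"ty":0,"tz":-40,"roll":0},{"tx":0,"ty":0,"tz":-40,"roll":0},{"tx":0,"ty":0,"tz":-20,"roll":0},{"tx":0,"ty":0,"tz":0,"roll":0},{"tx":0,"ty":0,"tz":0,"roll":0},{"tx":0,"ty":0,"tz":0,"roll":0},{"tx":0,"ty":0,"tz":0,"roll":0},{"tx":0,"ty":0,"tz":0,"roll":0}]' 50
python3 -c "
from h import *
wlook('w26.png','yellow',.036,[456.7,-90.8],50)
go(571,-340,165,195.8)
im,d=optics.get_image('top');K,E=cam('top');save(im,'top1.png')
W=cloud(d,K,E);b=[x for x in blobs(im,'yellow',40)]
for x in b:
  v,u=np.nonzero(x)
  if 360<u.mean()<440: print(rect(rays(np.c_[u,v],K,E,.036)),u.mean(),v.mean())
"
```

```text
t: 33.97
tool_pos: [0.458, -0.0907, 0.0519]
tool_rot: [-0.35, 3.122, -0.001]
contact_force: [-2.4, 0.5, 4.5]
opening: 0.0146
grip_force: 70.5
t: 34.97
tool_pos: [0.4566, -0.0901, 0.1641]
tool_rot: [0.349, -3.119, -0.003]
contact_force: [-0.3, 1.0, 0.9]
opening: 0.0498
grip_force: 0.0
 part [318. 162.] 584 (array([433.7, -96.6]), 12.8, [np.float64(27.3), np.float64(19.8)])
 part [318. 222.] 220 (array([486.3, -84.8]), 103.3, [np.float64(19.2), np.float64(16.3)])
plate (array([457.3, -91.3]), 12.8, [np.float64(75.7), np.float64(19.8)])
shank (np.float64(317.0), np.float64(204.0)) 511 z0.0803 (array([456.7, -91.7]), 12.8, [np.float64(20.7), np.float64(15.1)])
t35.0 roll -0.053  then tx -41.9 ty -271.5 tz -0.6
(array([431.3, -95.8]), 12.7, [np.float64(30.8), np.float64(22.4)]) 362.070796460177 196.58407079646017
```

Yellow is within about 1 mm and 1°. Green was measured before the arm had settled, so I'll recheck it against its white pad's outline.

```bash
python3 -m handwheel '[{"tx":0,"ty":0,"tz":0,"roll":-0.053},{"tx":-6,"ty":-34,"tz":0,"roll":0},{"tx":-6,"ty":-34,"tz":0,"roll":0},{"tx":-6,"ty":-34,"tz":0,"roll":0},{"tx":-6,"ty":-34,"tz":0,"roll":0},{"tx":-6,"ty":-34,"tz":0,"roll":0},{"tx":-6,"ty":-34,"tz":0,"roll":0},{"tx":-6,"ty":-34,"tz":0,"roll":0},{"tx":0,"ty":-34,"tz":0,"roll":0}]' && python3 -m handwheel '[{"tx":0,"ty":0,"tz":0,"roll":0},{"tx":0,"ty":0,"tz":0,"roll":0},{"tx":0,"ty":0,"tz":0,"roll":0},{"tx":0,"ty":0,"tz":0,"roll":0},{"tx":0,"ty":0,"tz":0,"roll":0},{"tx":0,"ty":0,"tz":0,"roll":0},{"tx":0,"ty":0,"tz":0,"roll":0},{"tx":0,"ty":0,"tz":0,"roll":0},{"tx":0,"ty":0,"tz":0,"roll":0}]'
python3 -c "
from h import *
o=ctrl.get_obs()
wlook('w27.png','green',.036,[570.5,-340],55)
im=cv2.cvtColor(cv2.imread('pics/w27.png'),cv2.COLOR_BGR2RGB);K,E=cam('wrist',o)
m=cv2.inRange(cv2.cvtColor(im,cv2.COLOR_RGB2HSV),(0,0,170),(180,60,255));m[:,:240]=0;m[:,400:]=0;m[245:]=0
n,l,st,c=cv2.connectedComponentsWithStats(m);i=1+st[1:,4].argmax();v,u=np.nonzero(l==i);print('pad',c[i],rect(rays(np.c_[u,v],K,E,.006)))
print(o['tool_pos'],yaw(o))
cv2.imwrite('pics/w27c.png',cv2.resize(cv2.imread('pics/w27.png')[90:290,210:430],None,fx=2.7,fy=2.7,interpolation=2))"
```

```text
t: 35.82
tool_pos: [0.5731, -0.342, 0.1649]
tool_rot: [0.433, -3.111, -0.002]
contact_force: [-0.2, 0.6, 0.0]
opening: 0.0504
grip_force: 0.0
t: 36.57
tool_pos: [0.5723, -0.3404, 0.1664]
tool_rot: [-0.433, 3.111, -0.0]
contact_force: [0.1, 0.0, -0.1]
opening: 0.05
grip_force: 0.0
 part [320. 157.] 693 (array([ 546.1, -347.1]), 15.3, [np.float64(32.1), np.float64(19.0)])
 part [320. 220.] 257 (array([ 602.4, -331.1]), 106.5, [np.float64(18.4), np.float64(14.4)])
plate (array([ 570. , -340.5]), 15.7, [np.float64(81.6), np.float64(19.1)])
shank (np.float64(320.0), np.float64(199.0)) 513 z0.0803 (array([ 569.6, -340.6]), 15.9, [np.float64(20.7), np.float64(15.1)])
pad [320.82469471 170.18995929] (array([ 570.5, -339.9]), 15.8, [np.float64(117.5), np.float64(53.0)])
[ 0.57232063 -0.34044778  0.16639481] -164.15577671615708
```

View pics/w27c.png

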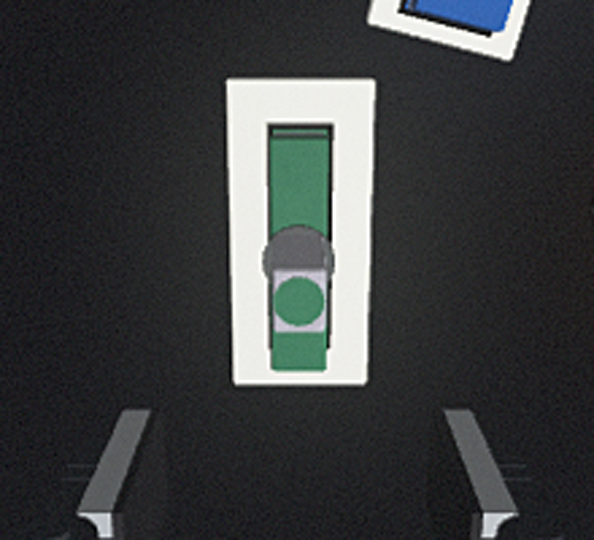

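The green die matches its pad to under 1 mm in the same picture, and nothing is touching. I'll hand the job in.

```bash
python3 -c "
from station import ctrl
print(ctrl.finish_job())"
```

```text
the job is handed in; nothing more can be done
None
```

All four dies are standing upright on their own pads, each measured within about 1 mm and 1° of its silhouette; the tin and the gauge were not touched, and the job was handed in at about 37 s.

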